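Load a pocket satellite into its deployer and hold it on the stops

TASK

Take the tall pocket satellite out of its cradle by its two bare metal sides, never touching its dark solar cells, and lower it into the mouth of the deployer with its gold slide plate running in the guide groove on the deployer's hinge side. Then gently push it down against the spring pusher until it seats firmly on the hard stops with its top flush with the mouth, and keep pushing: finish while still holding it there, so that the door clearance can be gauged. Do not drop or ram it, and leave the other things on the bench alone.

Things in the scene. Friction and masses are not known exactly. Their poses are not given: they have to be found in the camera images.
- sat_center (a point): Centre of the tall pocket satellite, standing upright in a black cradle: aluminium block 50 x 50 mm, 114 mm tall, 0.25 to 0.42 kg. z points up along it, +x out of the face with the dark solar cells, y out of the two bare metal sides (faces at y = +-25 mm) by which it is gripped. In the cradle its underside is 12 mm above the bench.
- sat_plate (a point): Centre, half-way up, of the gold slide plate on the tall satellite's -x face, 26 mm from its centre. The plate is 2 mm thick, 58 mm wide (y) and as tall as the satellite, so its two edges stick out 4 mm beyond the bare sides. Same axes as the satellite.
- sat_top (a point): Middle of the tall satellite's top, 57 mm above its centre: a plain metal end plate 50 x 50 mm, made to be pushed on with closed fingers.
- sat_cells: The dark solar-cell panel on the tall satellite's +x face, 46 mm wide, 102 mm tall, 2 mm proud; the robot must not touch it. Axes of the satellite; origin at the centre of the satellite's underside.
- deployer_mouth (a point): Centre of the deployer's mouth, level with its rim, 142 mm above the bench. The satellite goes in upright on this point's vertical axis, its x and y axes along this point's x and y (-x: hinge side, where the open door hangs down outside; +x: window and black latch). Fully home, the satellite's centre is 57 mm below this point and its top flush with the rim (outside 82 x 84 mm).
- deployer: Deployer: grey square metal tube with its open end up, on a dark foot plate 140 x 116 mm fixed to the bench. Origin on its axis at bench level. The mouth flares outwards 3.5 mm a side over its top 8 mm. Inside, a guide groove on the -x side, its lips starting 14 mm below the rim, leaves the slide plate 1.5 mm of play to each side and to front and back.
- pusher (a joint): How far the spring pusher in the deployer is pressed down, m: 0 = extended, face 68 mm below the rim, 0.046 = satellite just on the stop bars. It pushes up with about 6 N at 0, 13 N at 0.046: more than the satellite's weight. A satellite let go on the extended pusher stands there, held by the guides, its top 46 mm above the rim.
- stop_bars: Two white bars on the deployer's floor either side of the pusher: the stops, firm elastomer, on which the satellite's underside seats. Their tops are 114 mm below the rim; pressed, they give 1 mm for every 8 N and are solid after 3 mm. Body origin on the deployer's axis, 132 mm below the rim.
- cube_center (a point): Centre of a second, short satellite, a 50 mm cube of the same make (50 x 50 x 50 mm with gold slide plate and cells), standing in the other black cradle. To be left alone.
- cradle_a: Black cradle, fixed to the bench, 92 x 88 mm, 24 mm high, with a pocket 12 mm deep and 2.5 mm clear of the satellite all round; holds the tall satellite. Origin at the centre of its underside.
- cradle_b: Same black cradle, holding the short satellite.
- multimeter: Red hand-held multimeter lying on the bench, 150 x 76 x 34 mm, left alone. Origin under its centre.
- board: Green circuit board lying on the bench, 96 x 90 mm, 13 mm high, left alone.
- tape: Roll of amber tape lying flat, 84 mm across, 19 mm high, left alone.
- pliers: Red-handled pliers lying on the bench, about 140 mm long, left alone.
- driver: Yellow-handled screwdriver lying on the bench, 170 mm long, left alone.
- dispenser: White bottle with a blue cap, 56 mm across, 120 mm high, left alone.

How it is judged:
On the way, in this order (a step that is already met when the one before it is completed fails the run):
1. the tall satellite is lifted clear of its cradle (height (world z) of sat_center above 0.1 m), for 0.2 s.
2. the tall satellite is in the deployer's guides, right way round, down to the pusher (horizontal distance between sat_center and deployer_mouth below 0.006 m and z of sat_center in the frame of deployer_mouth below -0.005 m and x of sat_plate in the frame of deployer_mouth below -0.022 m and angle between the z axis of sat_center and the z axis of deployer_mouth, either way round below 0.08 rad), for 0.2 s.
At the end, for the whole second after the job is handed in: Tall satellite in the deployer within 4 mm and 0.05 rad of its axis, plate on the hinge side, top within 1.5 mm of flush, pusher within 1.5 mm of home, bearing on the stop bars with over 1 N, robot pressing on it with over 3 N; short satellite still in its cradle (value of joint pusher above 0.0445 m and z of sat_center in the frame of deployer_mouth below -0.0555 m and horizontal distance between sat_center and deployer_mouth below 0.004 m and angle between the z axis of sat_center and the z axis of deployer_mouth, either way round below 0.05 rad and x of sat_plate in the frame of deployer_mouth below -0.022 m and contact force between sat and stop_bars above 1 N and contact force between any of the fingers, the arm and sat above 3 N and height (world z) of cube_center below 0.045 m); the arm keeps its last pose, push and grip.
It fails at once if the robot touches the tall satellite's solar cells (contact force between any of the fingers, the arm and sat_cells above 0.5 N).
It fails at once if the satellite is rammed onto the stops (over 50 N) (contact force between sat and stop_bars above 50 N).
It fails at once if the satellite is dropped into, or shot out of, the deployer (faster than 0.5 m/s in its mouth) (horizontal distance between sat_center and deployer_mouth below 0.02 m and z of sat_center in the frame of deployer_mouth below 0.055 m and linear speed of sat_cells above 0.5 m/s).
It fails at once if another thing on the bench is shifted by more than 20 mm (distance of any of cube_center, multimeter, board, tape, pliers, driver, dispenser from where it was at the start of the episode above 0.02 m).
It also fails if it takes over 51 s, if anything falls off the work surface, if the arm or the gripper's body presses on something with over 40 N, if the wrist force passes 120 N, or if a joint passes its speed limit or range.

ROBOT

A 6-joint arm with a two-finger parallel gripper is mounted at the origin on the work surface. World frame = base frame: x ahead of the robot, y to its left, z up, the work surface at z = 0. Lengths are in m, angles in rad, forces in N, time in s.
With the tool pointing down it reaches from about 0.275 to 0.75 m from the base axis. Payload 10.2 kg.
Tool frame: the origin (TCP) lies midway between the tips of the shut fingers; the grasp point (between the pads) lies 19 mm behind it (env.hold_point_z is the distance from the TCP to the grasp point, in m); x points along the fingers, z is the direction in which the jaws open and shut, and the axes are right-handed (so a half turn about x gives the same grasp; the last joint's range is limited). The gripper opens to 85 mm and grips with 20 to 120 N. Pads are 22 mm wide; open, the fingers measure 114 mm over their backs; the gripper's body (76 mm by 85 mm) begins 54 mm behind the grasp point. The pads swing forward as they close: fully open they stand 13 mm farther back than shut.
Start: joints at [-1.541, 0.313, 1.498, -0, 1.331, -0.223], TCP at [0.131, -0.508, 0.211] pointing down, gripper open.
Joint ranges: [-2.94, 2.94], [-0.97, 2.17], [0.19, 2.56], [-1.23, 4.37], [0.02, 3.11], [-2.88, 2.88]. Speed limits (rad/s): [2.39, 2.39, 3.01, 3.14, 3.14, 3.14].

INTERFACE

Orientations are given as a unit quaternion [x, y, z, w].
In Python, from bench import env, kinematics, monitor, eyes, job gives the robot as it stands. The module is installed in compiled form; this text tells all that it offers. Calls block until the motion is done:
- env.reach(position, orientation): joint-space move of the TCP to a pose.
- env.movel(position, velocity=0.15, frame=None, guard=None): straight line of the TCP; frame=None keeps the orientation; velocity is the mean speed in m/s. With guard (N) it stops when the force on the tool has changed by that much, and returns True; else False.
- env.set_joints(angles): joint-space move.
- env.release() and env.close_gripper(effort=None): open the fingers fully, or close them until they stop; effort is the grip in N (None keeps the last).
- env.hold(seconds).
- kinematics.ik(position, orientation): joint angles nearest the present ones, or None.
- monitor.sense(): the state.
- eyes.grab_frame(name): name is "scene" or "top"; returns a dict with "frame" (480x640x3 uint8, red, green, blue), "mtx" (3x3 intrinsics, pixels), "k1" (the pictures are not rectified: a ray, as slopes to the right and down, at radius r is drawn at 1 + k1 r^2 times it, then the intrinsics apply), "view" (4x4, takes a point from world to camera coordinates). Camera axes: x right, y down, z forward; pixel columns grow to the right and rows downward; lengths in m; the calibration is good to about 2 mm. A picture is of the moment at which its call begins. There is no depth.
A pose or a line that the arm cannot do raises env.MotionError and nothing moves.
- job.hand_in(): hands the job in, once; it reports no verdict.
The state is a dict: "clock": time; "joints": joint angles; "qvel": joint speeds; "joint_efforts": joint torques, N m; "position": TCP position; "ee_rot": TCP orientation; "contact_force": force on the tool from outside, world axes, zero at the start; "ft_torque": the same for the moment, N m; "finger_gap": opening from 0.0 (shut) to 1.0 (fully open).
Only numpy, scipy, OpenCV 4.12 (cv2) and the standard library are available. Lean on these libraries where they do the work, as an engineer would, in place of code of your own. Each camera call takes 0.05 s, during which the arm holds its last target.

## Working session

There is one attempt and no reset: what is moved stays moved. The work goes in short steps, each a Python script; the robot and the scene stay as the last script left them, time stands still between calls to the robot, and variables do not carry over. Pictures are saved under pics/ and viewed, and the job is handed in when it is done.

```bash
mkdir -p pics; python3 - <<'E'
from bench import env,monitor,eyes
import cv2,numpy as np,pickle
s=monitor.sense()
for k,v in s.items(): print(k,np.round(v,4))
for n in("scene","top"):
    d=eyes.grab_frame(n); pickle.dump(d,open(n+"0.pkl","wb"))
    cv2.imwrite(f"pics/{n}0.png",d["frame"][:,:,::-1]); print(n,d["mtx"],d["k1"],d["view"])
E
```

```text
clock 0.0
joints [-1.5414  0.3135  1.4984  0.      1.331  -0.2234]
qvel [-0.0003 -0.0004 -0.0002 -0.001  -0.0009 -0.001 ]
joint_efforts [ 1.10000e-03 -4.12265e+01 -2.59743e+01 -1.00000e-04  4.10000e-03
 -0.00000e+00]
position [ 0.1313 -0.508   0.2103]
ee_rot [ 0.4333  0.5593 -0.4326  0.5588]
contact_force [ 0.0327 -0.2303 -0.9199]
ft_torque [-0.0082  0.0711  0.0057]
finger_gap 0.9979
scene [[540.38067065   0.         314.42295609]
 [  0.         540.38067065 235.89490573]
 [  0.           0.           1.        ]] -0.08936735977202319 [[ 0.7526206   0.65838754 -0.0093854  -0.46420774]
 [ 0.55341142 -0.6402145  -0.53278625 -0.28646419]
 [-0.3567885   0.39579192 -0.8461978   1.60049323]
 [ 0.          0.          0.          1.        ]]
top [[581.14209872   0.         316.23051233]
 [  0.         581.14209872 247.43267934]
 [  0.           0.           1.        ]] -0.0392889062916092 [[-0.02222607 -0.99974983 -0.00250747  0.0036424 ]
 [-0.9987478   0.02231609 -0.04477522  0.61574928]
 [ 0.04481997  0.00150916 -0.99899394  1.44114867]
 [ 0.          0.          0.          1.        ]]
```

View pics/scene0.png

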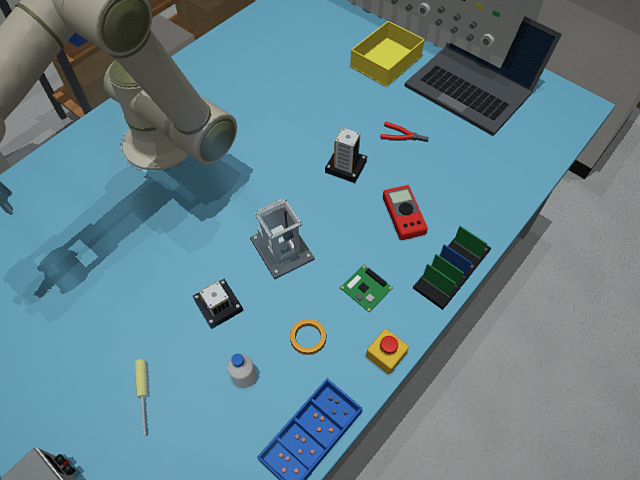

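View pics/top0.png

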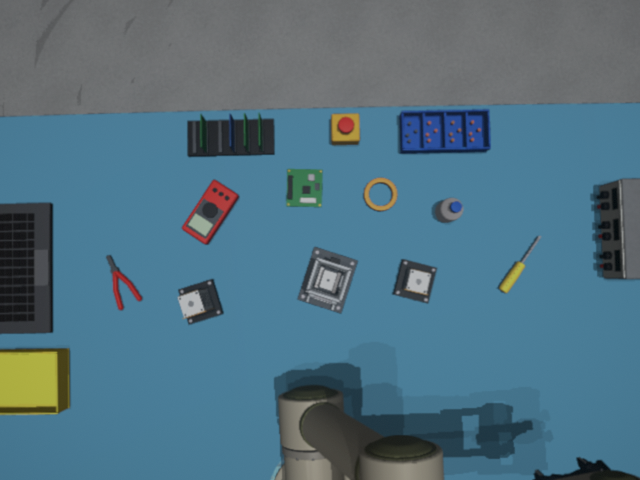

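The scene camera shows the tall satellite at about (346,148), the deployer at (280,235) and the cube at (216,297). In the top view they are at (193,303), (328,281) and (418,282). I'll enlarge each one.

```bash
python3 - <<'E'
import cv2
t=cv2.imread("pics/top0.png");s=cv2.imread("pics/scene0.png")
def c(i,x,y,w,h): return cv2.resize(i[y:y+h,x:x+w],(400,300),interpolation=cv2.INTER_CUBIC)
a=cv2.hconcat([c(t,164,274,72,54),c(t,288,242,80,60+0)])
b=cv2.hconcat([c(s,310,120,80,60),c(s,240,190,80,60)])
cv2.imwrite("pics/crop0.png",cv2.vconcat([a,b]))
cv2.imwrite("pics/c1.png",cv2.resize(t[270:330,160:240],(800,600),interpolation=cv2.INTER_CUBIC))
cv2.imwrite("pics/c2.png",cv2.resize(t[240:318,276:380],(800,600),interpolation=cv2.INTER_CUBIC))
E
```

```text
(no output)
```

View pics/crop0.png

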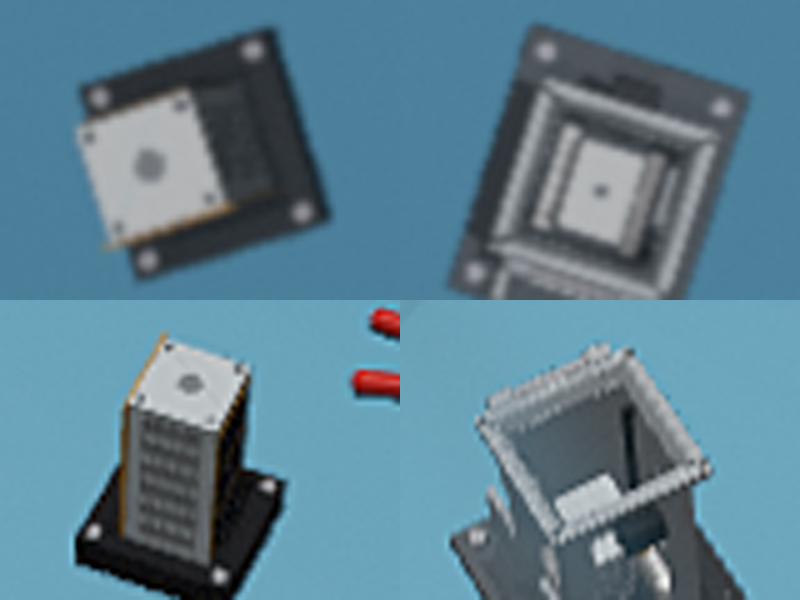

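View pics/c1.png

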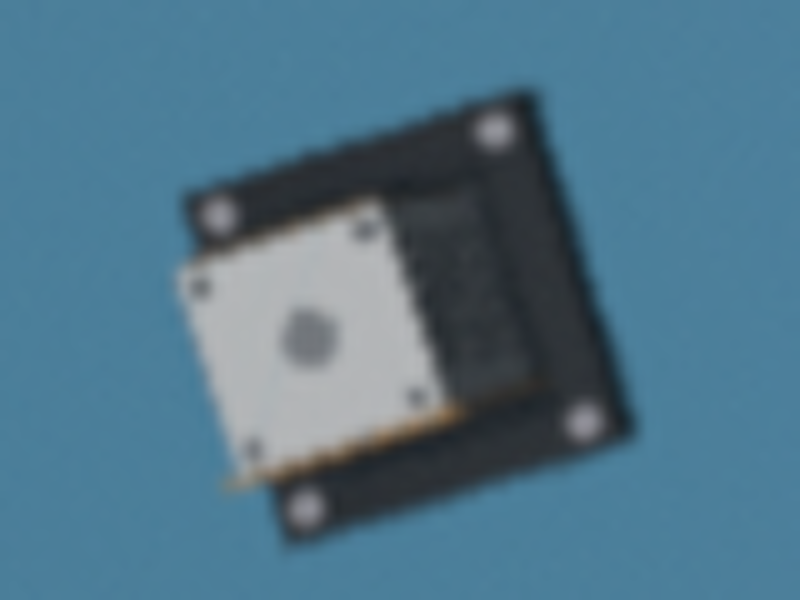

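View pics/c2.png

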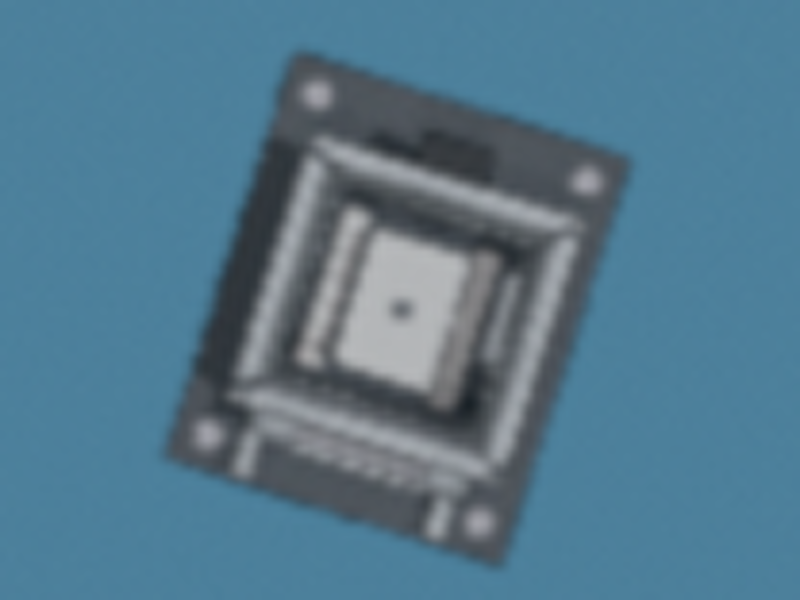

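```bash
cat > h.py <<'E'
import cv2,numpy as np,pickle
def ray(d,px):
    K=d["mtx"];px=np.array(px,float).reshape(-1,1,2)
    u=cv2.undistortPoints(px,K,np.array([d["k1"],0,0,0,0.])).reshape(-1,2)
    R=d["view"][:3,:3];t=d["view"][:3,3]
    return -R.T@t,(R.T@np.c_[u,np.ones(len(u))].T).T
def onz(d,px,z):
    c,r=ray(d,px); return c+r*((z-c[2])/r[:,2])[:,None]
def proj(d,P):
    P=np.array(P,float).reshape(-1,3);R=d["view"][:3,:3]
    return cv2.projectPoints(P,cv2.Rodrigues(R)[0],d["view"][:3,3],d["mtx"],np.array([d["k1"],0,0,0,0.]))[0].reshape(-1,2)
def unz(p,s,x,y): return (np.array(p,float)+.5)/s-.5+[x,y]
E
python3 - <<'E'
from h import *
s=pickle.load(open("scene0.pkl","rb"));t=pickle.load(open("top0.pkl","rb"))
def yaw(P): # TL,TR,BR,BL : x axis = BL->TL, y axis=TR->TL
    a=P[0]-P[3]+P[1]-P[2]; b=P[0]-P[1]+P[3]-P[2]
    return np.degrees([np.arctan2(a[1],a[0]),np.arctan2(-b[0],b[1])])
def rep(n,px,z):
    P=onz(t,px,z); print(n,P.mean(0).round(4),yaw(P),"sides",[round(np.linalg.norm(P[i]-P[i-1])*1e3,1) for i in range(4)])
Z=10;o=(160,270)
rep("screws",unz([(201,288),(365,230),(417,397),(253,450)],Z,*o),.126)
rep("top",unz([(180,268),(380,203),(447,408),(240,480)],Z,*o),.126)
print(onz(t,unz([(310,338)],Z,*o),.126))
rep("cradle",unz([(219,215),(495,130),(584,422),(306,508)],Z,*o),.024)
Z=800/104;o=(276,240)
rep("foot",unz([(317,95),(588,181),(480,522),(208,435)],Z,*o),.012)
rep("rim",unz([(315,140),(583,222),(495,475),(235,400)],Z,*o),.142)
print(onz(t,unz([(401,308)],Z,*o),.074))
f=cv2.imread("pics/scene0.png")
cv2.imwrite("pics/s1.png",cv2.resize(f[120:186,310:398],(800,600),interpolation=cv2.INTER_CUBIC))
cv2.imwrite("pics/s2.png",cv2.resize(f[190:286,232:360],(800,600),interpolation=cv2.INTER_CUBIC))
E
```

```text
screws [0.4873 0.2827 0.126 ] [16.80851038 17.4441331 ] sides [np.float64(39.2), np.float64(40.2), np.float64(40.3), np.float64(39.8)]
top [0.4876 0.2821 0.126 ] [16.2024548  17.34971054] sides [np.float64(50.8), np.float64(48.6), np.float64(49.7), np.float64(50.6)]
[[0.48803585 0.28246135 0.126     ]]
cradle [0.4876 0.2822 0.024 ] [15.96977189 15.90132419] sides [np.float64(75.8), np.float64(71.9), np.float64(75.7), np.float64(72.3)]
foot [ 0.5346 -0.0361  0.012 ] [-19.00877568 -18.93211408] sides [np.float64(116.0), np.float64(92.5), np.float64(116.1), np.float64(92.7)]
rim [ 0.5357 -0.0365  0.142 ] [-19.470484   -17.82280333] sides [np.float64(80.5), np.float64(83.0), np.float64(79.2), np.float64(80.0)]
[[ 0.53527933 -0.03589715  0.074     ]]
```

View pics/s1.png

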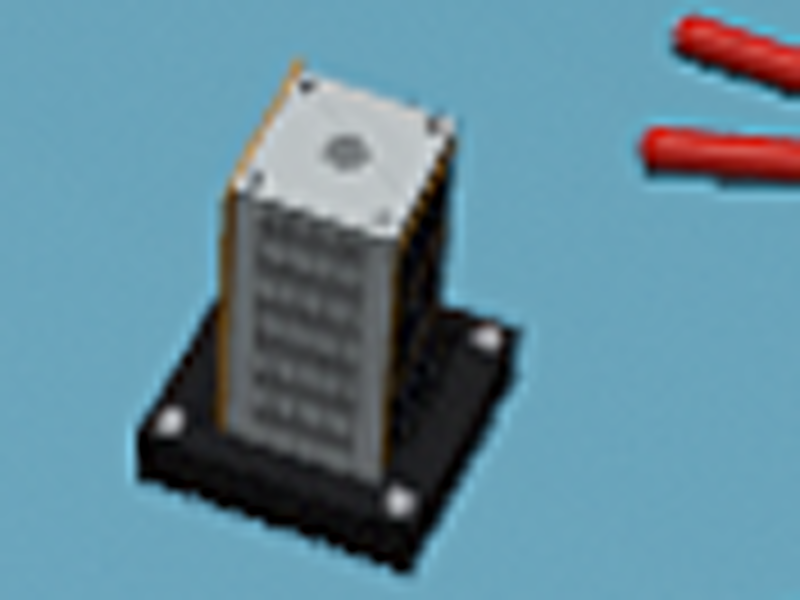

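View pics/s2.png

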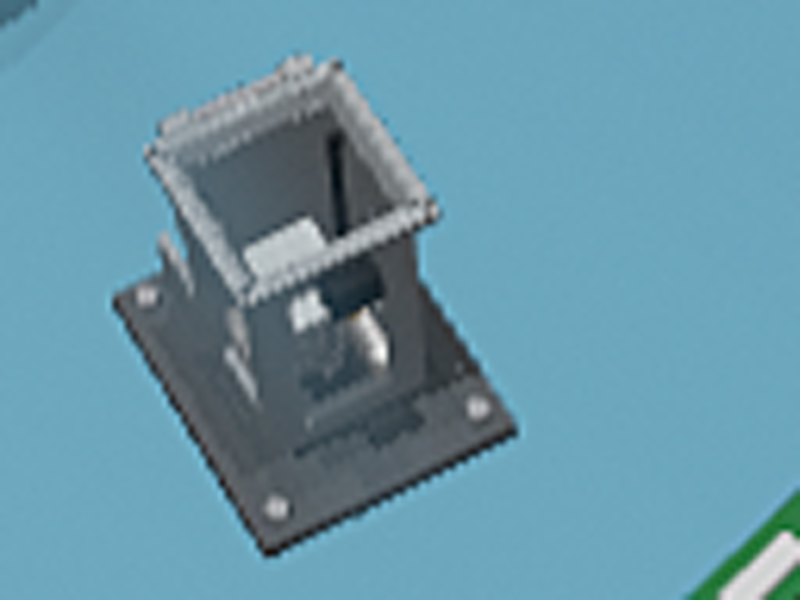

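```bash
python3 - <<'E'
from h import *
s=pickle.load(open("scene0.pkl","rb"))
def yaw(P):
    a=P[0]-P[3]+P[1]-P[2]; b=P[0]-P[1]+P[3]-P[2]
    return np.degrees([np.arctan2(a[1],a[0]),np.arctan2(-b[0],b[1])])
def rep(n,px,z):
    P=onz(s,px,z); print(n,P.mean(0).round(4),yaw(P),"sides",[round(np.linalg.norm(P[i]-P[i-1])*1e3,1) for i in range(4)])
Z=800/88;o=(310,120)
rep("screws",unz([(437,125),(382,217),(257,180),(307,86)],Z,*o),.126)
print(onz(s,unz([(347,152)],Z,*o),.126))
rep("rim",unz([(432,210),(247,300),(152,152),(335,68)],6.25,232,190),.142)
P=onz(s,unz([(478,407),(277,509),(147,296)],6.25,232,190),.012); print(((P[0]+P[2])/2).round(4),yaw([P[0],P[1],P[2],P[0]+P[2]-P[1]]))
E
```

```text
screws [0.4878 0.2832 0.126 ] [18.75447246 16.71978258] sides [np.float64(40.9), np.float64(40.0), np.float64(38.7), np.float64(40.3)]
[[0.48812916 0.28335388 0.126     ]]
rim [ 0.5376 -0.0371  0.142 ] [-18.54121224 -18.96215513] sides [np.float64(76.3), np.float64(78.4), np.float64(77.1), np.float64(78.7)]
[ 0.5344 -0.0349  0.012 ] [-18.93002077 -18.54360868]
```

```bash
python3 - <<'E'
from bench import env,kinematics,monitor
from scipy.spatial.transform import Rotation as R
import numpy as np
s=monitor.sense(); print(R.from_quat(s["ee_rot"]).as_matrix().round(3), env.hold_point_z)
def q(yaw,sg): # tool x down, tool z along sat y*sg
    y=np.array([-np.sin(yaw),np.cos(yaw),0])*sg; x=np.array([0,0,-1.]); return R.from_matrix(np.c_[x,np.cross(y,x),y]).as_quat()
for sg in(1,-1):
  for p,a in(([.4877,.2823,.25],16.6),([.4877,.2823,.085],16.6),([.535,-.036,.3],-18.7),([.535,-.036,.142],-18.7)):
    print(sg,p,np.round(kinematics.ik(p,q(np.radians(a),sg)) if kinematics.ik(p,q(np.radians(a),sg)) is not None else [0],3))
E
```

```text
[[-0.     0.968  0.25 ]
 [ 0.001  0.25  -0.968]
 [-1.     0.    -0.001]] 0.0187
1 [0.4877, 0.2823, 0.25] [ 0.317  0.375  1.309 -0.     1.457 -1.544]
1 [0.4877, 0.2823, 0.085] [ 0.317  0.522  1.538 -0.     1.082 -1.544]
1 [0.535, -0.036, 0.3] [-0.286  0.293  1.295 -0.     1.554 -1.53 ]
1 [0.535, -0.036, 0.142] [-0.286  0.4    1.562 -0.     1.179 -1.53 ]
-1 [0.4877, 0.2823, 0.25] [ 0.317  0.375  1.309 -0.     1.457  1.598]
-1 [0.4877, 0.2823, 0.085] [ 0.317  0.522  1.538 -0.     1.082  1.598]
-1 [0.535, -0.036, 0.3] [-0.286  0.293  1.295 -0.     1.554  1.611]
-1 [0.535, -0.036, 0.142] [-0.286  0.4    1.562 -0.     1.179  1.611]
```

```bash
cat >> h.py <<'E'
from scipy.spatial.transform import Rotation as R
def q(deg,sg=1):
    a=np.radians(deg);y=np.array([-np.sin(a),np.cos(a),0])*sg; x=np.array([0,0,-1.]); return R.from_matrix(np.c_[x,np.cross(y,x),y]).as_quat()
def st(monitor,*a):
    s=monitor.sense(); print(*a,round(s["clock"],2),np.round(s["position"],4),"F",np.round(s["contact_force"],1),"gap",round(s["finger_gap"],3),"yaw",np.degrees(np.arctan2(-R.from_quat(s["ee_rot"]).as_matrix()[0,2],R.from_quat(s["ee_rot"]).as_matrix()[1,2])).round(2)); return s
E
python3 - <<'E'
from h import *
from bench import env,monitor,eyes
Q=q(16.8)
env.reach([.4877,.2825,.22],Q); st(monitor,"above")
print(env.movel([.4877,.2825,.09],velocity=.08,guard=8)); st(monitor,"down")
for n in("scene","top"):
    d=eyes.grab_frame(n); pickle.dump(d,open(n+"1.pkl","wb")); f=d["frame"][:,:,::-1]
    c=proj(d,[.4877,.2825,.12])[0].astype(int)
    cv2.imwrite(f"pics/{n}1.png",cv2.resize(f[max(0,c[1]-45):c[1]+45,c[0]-60:c[0]+60],(800,600),interpolation=cv2.INTER_CUBIC))
E
```

```text
above 3.14 [0.488  0.2819 0.22  ] F [ 0.6 -0.  -0. ] gap 1.001 yaw 16.73
False
down 4.92 [0.4879 0.2826 0.0904] F [ 0.1 -0.2 -1.1] gap 0.999 yaw 16.8
```

View pics/scene1.png

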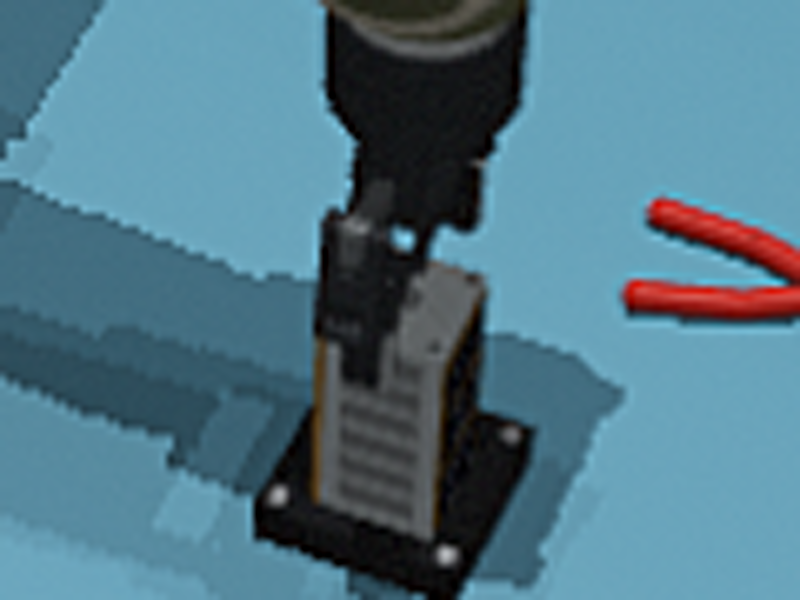

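The near finger, at about (365,320) in the crop, stands beside the bare side and well clear of the cells. I'll grip and lift.

```bash
python3 - <<'E'
from h import *
from bench import env,monitor,eyes
env.close_gripper(50); s=st(monitor,"grip")
p=s["position"]
env.movel([p[0],p[1],.115],velocity=.05); st(monitor,"lift1")
env.movel([p[0],p[1],.27],velocity=.12); st(monitor,"lift2")
env.reach([.5352,-.036,.27],q(-18.8)); st(monitor,"over")
env.hold(.3)
for n in("scene","top"):
    d=eyes.grab_frame(n); pickle.dump(d,open(n+"2.pkl","wb")); f=d["frame"][:,:,::-1]
    c=proj(d,[.5352,-.036,.22])[0].astype(int); y=max(0,c[1]-45);x=c[0]-60; print(n,x,y)
    cv2.imwrite(f"pics/{n}2.png",cv2.resize(f[y:y+90,x:x+120],(800,600),interpolation=cv2.INTER_CUBIC))
E
```

```text
grip 5.45 [0.488  0.2825 0.0904] F [ 0.5 -1.2  3.7] gap 0.574 yaw 16.8
lift1 6.1 [0.4879 0.2825 0.1149] F [-0.3 -0.2 -3.3] gap 0.572 yaw 16.8
lift2 7.54 [0.4878 0.2824 0.2693] F [ 0.2 -0.4 -3.2] gap 0.571 yaw 16.8
over 8.77 [ 0.5353 -0.035   0.27  ] F [ 0.  -1.1 -3.2] gap 0.569 yaw -18.71
scene 215 153
top 268 235
```

View pics/scene2.png

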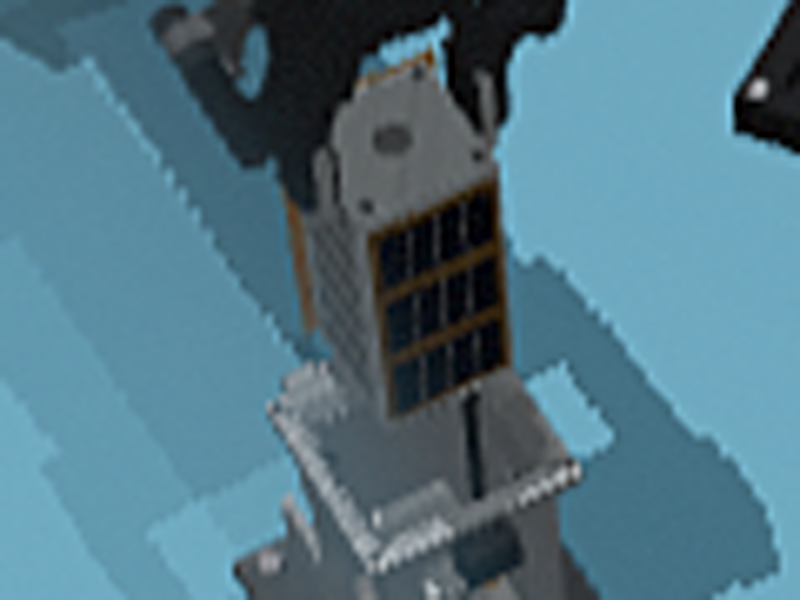

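View pics/top2.png

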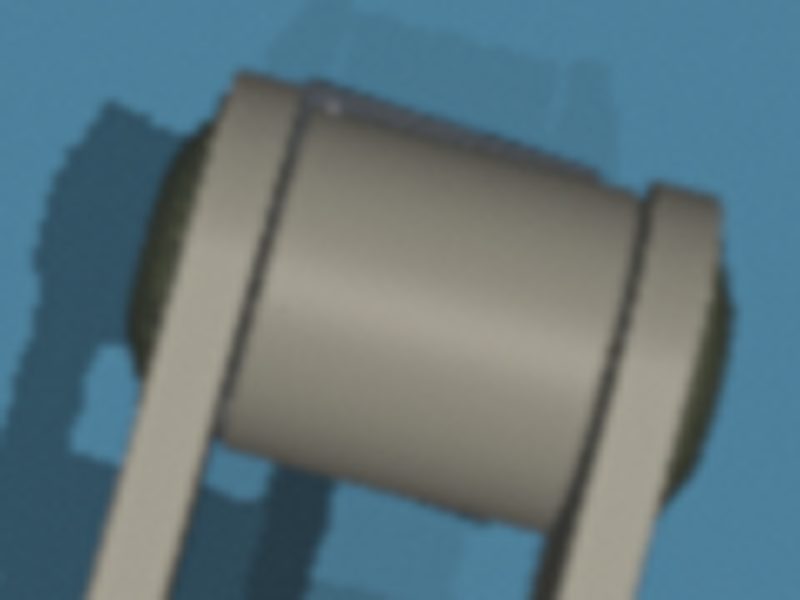

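```bash
python3 - <<'E'
from h import *
from bench import monitor
d=pickle.load(open("scene2.pkl","rb")); s=st(monitor)
top=.126+s["position"][2]-.0904
z=6.6667;o=(215,153)
print("mark",onz(d,unz([(390,138)],z,*o),top))
C=np.array([*s["position"][:2],top]); a=np.radians(-18.8);Rz=np.array([[np.cos(a),-np.sin(a),0],[np.sin(a),np.cos(a),0],[0,0,1]])
M=np.array([[0,0,0],[.027,-.023,-.006],[.027,.023,-.006],[.027,-.023,-.108],[.027,.023,-.108]])
p=proj(d,C+M@Rz.T); e=(p-o+.5)*z-.5; print(e.round(0).tolist())
print("obs (390,138),(370,235),(497,182),(392,415),(510,368)")
print("rim",(( proj(d,[.5352,-.036,.142]+np.array([[.041,.042,0],[.041,-.042,0],[-.041,-.042,0]])@Rz.T)-o+.5)*z-.5).round(0).tolist())
E
```

```text
9.17 [ 0.5352 -0.0357  0.27  ] F [ 0.8  0.3 -3.1] gap 0.567 yaw -18.77
mark [[ 0.53417391 -0.0336876   0.30559999]]
[[388.0, 143.0], [364.0, 243.0], [494.0, 184.0], [388.0, 427.0], [508.0, 370.0]]
obs (390,138),(370,235),(497,182),(392,415),(510,368)
rim [[582.0, 468.0], [370.0, 570.0], [264.0, 402.0]]
```

```bash
cat > ov.py <<'E'
from h import *
def Rz(deg):
    a=np.radians(deg);return np.array([[np.cos(a),-np.sin(a),0],[np.sin(a),np.cos(a),0],[0,0,1]])
def overlay(d,fn,top,yaw,dep=(.5352,-.036,-18.8),ctr=None,w=80,Z=10):
    h=w*3//4; c=proj(d,ctr)[0]; x=int(c[0]-w/2);y=int(c[1]-h/2)
    f=cv2.resize(d["frame"][y:y+h,x:x+w,::-1],(w*Z,h*Z),interpolation=cv2.INTER_CUBIC)
    def line(P,col):
        e=((proj(d,P)-[x,y]+.5)*Z-.5)
        cv2.polylines(f,[np.round(e*16).astype(int).reshape(-1,1,2)],True,col,1,cv2.LINE_AA,4)
    m=lambda P:np.array(top)+np.array(P)@Rz(yaw).T
    line(m([[.027,-.023,-.006],[.027,.023,-.006],[.027,.023,-.108],[.027,-.023,-.108]]),(0,255,255))
    line(m([[.025,-.025,0],[.025,.025,0],[-.025,.025,0],[-.025,-.025,0]]),(0,0,255))
    line(m([[.025,-.025,0],[-.025,-.025,0],[-.025,-.025,-.114],[.025,-.025,-.114]]),(0,0,255))
    D=np.array([dep[0],dep[1],.142])
    line(D+np.array([[.041,.042,0],[.041,-.042,0],[-.041,-.042,0],[-.041,.042,0]])@Rz(dep[2]).T,(0,255,0))
    cv2.imwrite(fn,f)
E
python3 - <<'E'
from ov import *
d=pickle.load(open("scene2.pkl","rb"))
overlay(d,"pics/ov2.png",(.5352,-.0357,.3056),-18.77,ctr=[.535,-.036,.225])
d=pickle.load(open("scene0.pkl","rb"))
overlay(d,"pics/ov0.png",(.4878,.2825,.126),16.8,ctr=[.4878,.2825,.07])
overlay(d,"pics/ov0d.png",(.4878,.2825,.126),16.8,ctr=[.535,-.036,.1])
E
```

```text
(no output)
```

View pics/ov2.png

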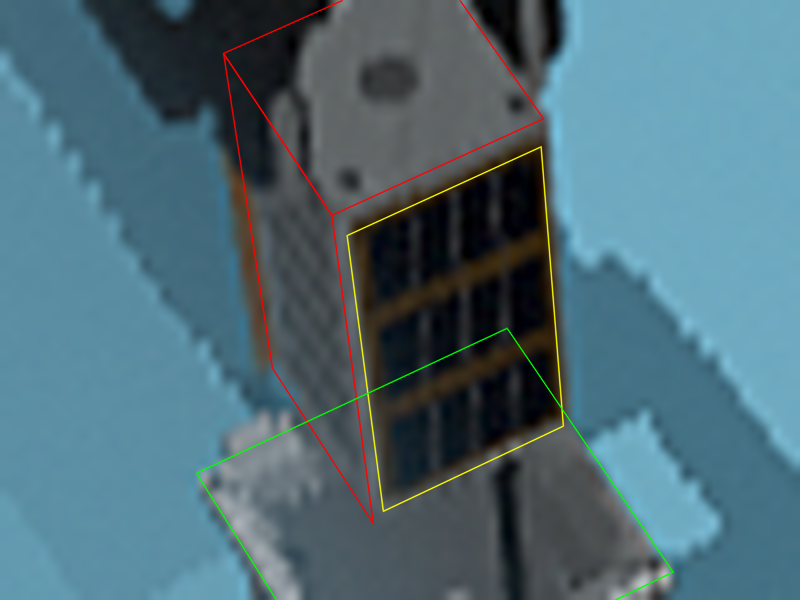

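View pics/ov0.png

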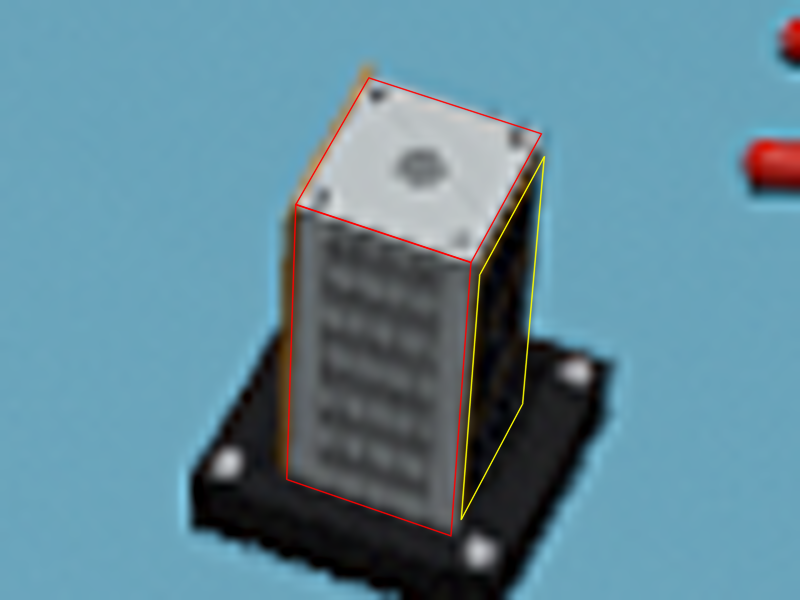

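View pics/ov0d.png

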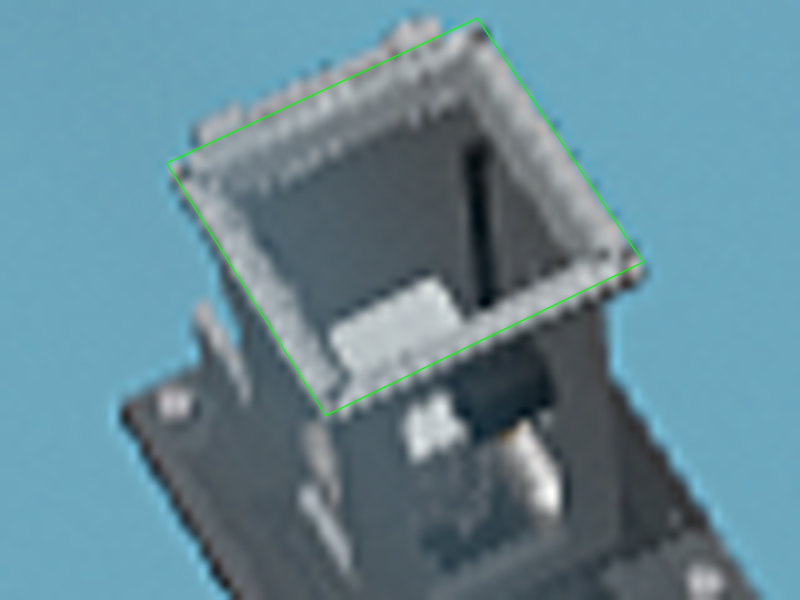

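```bash
python3 - <<'E'
from ov import *
from bench import env,monitor,eyes
env.movel([.5352,-.036,.232],velocity=.1,guard=6); env.hold(.2); s=st(monitor)
d=eyes.grab_frame("scene"); pickle.dump(d,open("scene3.pkl","wb"))
p=s["position"];overlay(d,"pics/ov3.png",(p[0],p[1],p[2]+.0356),-18.8,ctr=[.535,-.036,.185],w=100,Z=8)
E
```

```text
9.9 [ 0.5354 -0.0361  0.2327] F [ 0.7  0.1 -3.2] gap 0.569 yaw -18.8
```

View pics/ov3.png

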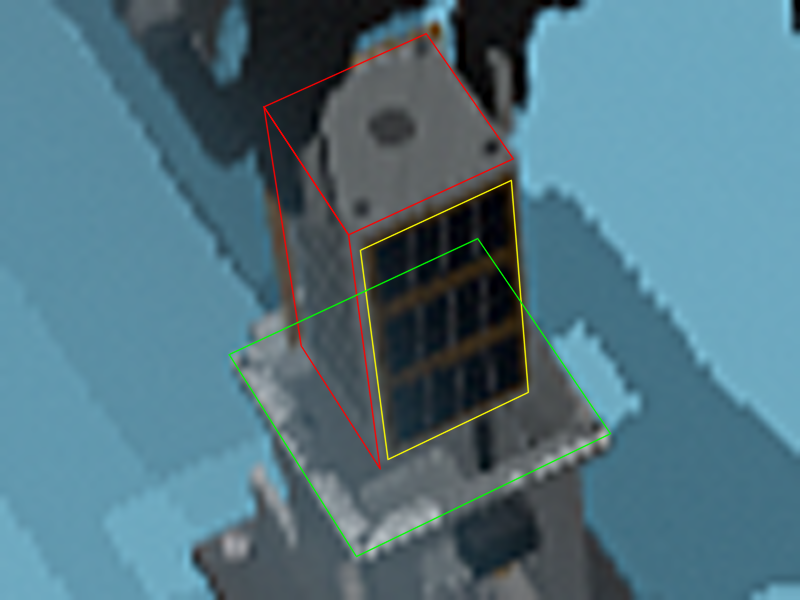

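```bash
python3 - <<'E'
from ov import *
d=pickle.load(open("scene3.pkl","rb"))
overlay(d,"pics/ov3b.png",(.5354,-.0361,.2683),-18.8,ctr=[.535,-.036,.150],w=60,Z=13)
overlay(d,"pics/ov3t.png",(.5354,-.0361,.2683),-18.8,ctr=[.535,-.036,.250],w=50,Z=16)
E
```

```text
(no output)
```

View pics/ov3b.png

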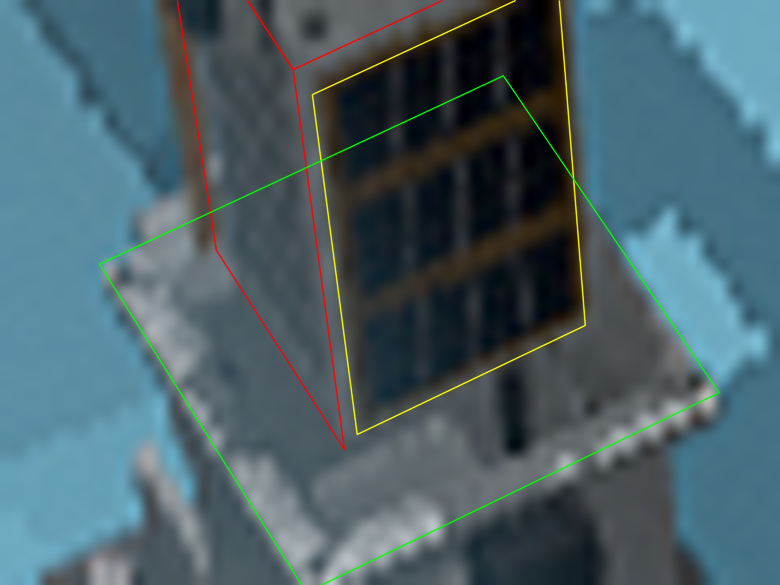

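View pics/ov3t.png

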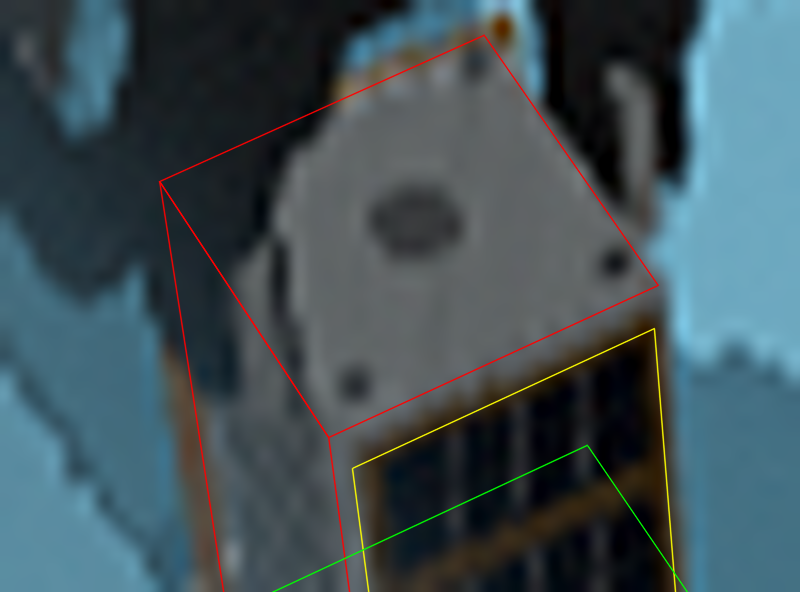

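The overlay fits the rim. The satellite appears about 1–2 mm toward +y relative to it, so I'll apply part of that correction and go down in steps, watching the side force.

```bash
python3 - <<'E'
from ov import *
from bench import env,monitor,eyes
x,y=.5357,-.0372
for z in(.227,.216,.208,.200,.190):
    g=env.movel([x,y,z],velocity=.03,guard=5); s=st(monitor,g,z)
    if g: break
d=eyes.grab_frame("scene"); pickle.dump(d,open("scene4.pkl","wb"))
p=s["position"];overlay(d,"pics/ov4.png",(p[0],p[1],p[2]+.0356),-18.8,ctr=[.535,-.036,.165],w=80,Z=10)
E
```

```text
False 0.227 10.28 [ 0.5356 -0.0372  0.2268] F [-0.9  0.4 -3.3] gap 0.569 yaw -18.81
False 0.216 10.79 [ 0.5357 -0.0372  0.2159] F [-0.2 -0.4 -3. ] gap 0.569 yaw -18.8
False 0.208 11.21 [ 0.5356 -0.0372  0.2078] F [-0.4 -1.3 -2.3] gap 0.571 yaw -18.8
False 0.2 11.62 [ 0.5356 -0.0372  0.1998] F [-0.8  1.  -2.4] gap 0.57 yaw -18.8
False 0.19 12.11 [ 0.5357 -0.0372  0.1899] F [ 0.3  0.6 -3.7] gap 0.57 yaw -18.8
```

View pics/ov4.png

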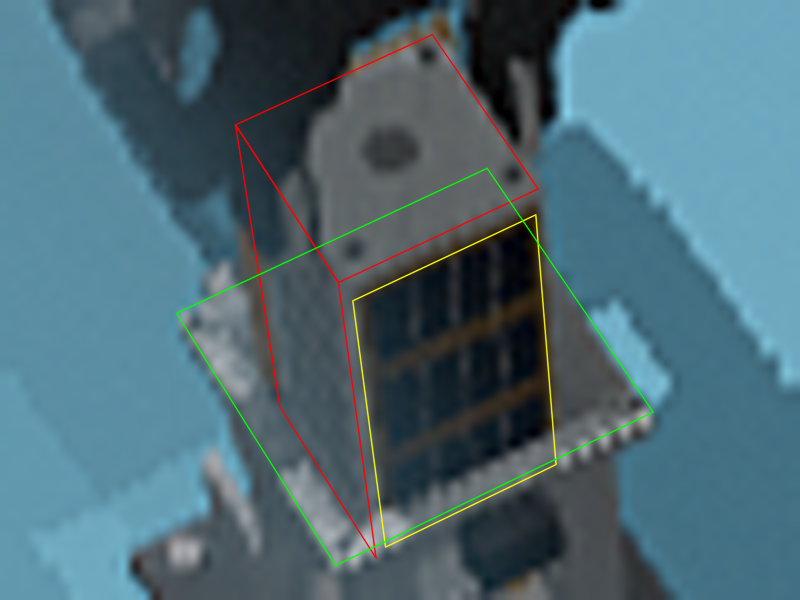

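Now 30 mm into the mouth with no side force, so the plate is in the groove. I'll continue to the pusher.

```bash
python3 - <<'E'
from ov import *
from bench import env,monitor,eyes
x,y=.5357,-.0372
for z in(.18,.17,.16,.151):
    g=env.movel([x,y,z],velocity=.03,guard=5); s=st(monitor,g,z)
    if g: break
env.hold(.3);st(monitor)
E
```

```text
False 0.18 12.64 [ 0.5357 -0.0372  0.1799] F [-0.5  0.7 -3.4] gap 0.574 yaw -18.8
False 0.17 13.12 [ 0.5357 -0.0372  0.1699] F [-0.6 -0.3 -3.5] gap 0.568 yaw -18.8
False 0.16 13.61 [ 0.5357 -0.0372  0.1599] F [ 0.4  0.  -2.7] gap 0.568 yaw -18.8
False 0.151 14.06 [ 0.536  -0.0373  0.1515] F [ 0.1 -0.9  3. ] gap 0.572 yaw -18.8
14.36 [ 0.5359 -0.0373  0.1513] F [ 0.6 -0.7  2.4] gap 0.569 yaw -18.8
```

```bash
python3 - <<'E'
from ov import *
from bench import env,monitor,eyes
x,y=.5357,-.0372
env.release(); st(monitor,"open")
env.movel([x,y,.245],velocity=.1); st(monitor,"up")
d=eyes.grab_frame("scene"); pickle.dump(d,open("scene5.pkl","wb"))
overlay(d,"pics/ov5.png",(x,y,.188),-18.8,ctr=[.535,-.036,.165],w=80,Z=10)
env.close_gripper(50); env.hold(.2); st(monitor,"closed")
E
```

```text
open 14.82 [ 0.5356 -0.0372  0.1509] F [ 0.5 -0.5 -0.5] gap 1.0 yaw -18.8
up 15.91 [ 0.5354 -0.0371  0.2443] F [ 0.5  1.  -0.9] gap 1.0 yaw -18.8
closed 16.93 [ 0.5357 -0.0372  0.245 ] F [ 0.7 -0.5 -0.6] gap 0.002 yaw -18.8
```

View pics/ov5.png

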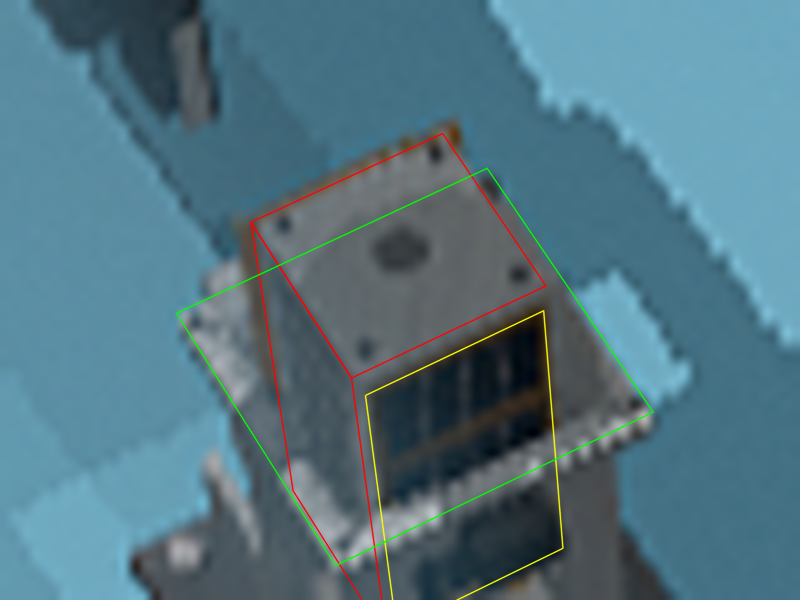

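The satellite stands upright in the guides, with its plate on the hinge side and its top mark at about (400,250) in the crop. Next I'll push on the top.

```bash
python3 - <<'E'
from ov import *
from bench import env,monitor,eyes
x,y=.5357,-.0370
g=env.movel([x,y,.196],velocity=.08,guard=4); st(monitor,g)
for z in (.186,.178,.170,.162,.155,.150,.147,.145):
    g=env.movel([x,y,z],velocity=.03,guard=14); s=st(monitor,g,z)
    if s["contact_force"][2]>25: break
E
```

```text
False 17.69 [ 0.5359 -0.0371  0.1965] F [-0.1 -0.3  0.7] gap -0.003 yaw -18.8
False 0.186 18.18 [ 0.5357 -0.037   0.1859] F [ 0.1 -0.6 -0.1] gap -0.003 yaw -18.8
False 0.178 18.59 [ 0.5356 -0.037   0.1778] F [ 0.3 -0.4  0.7] gap -0.005 yaw -18.8
False 0.17 19.01 [ 0.5356 -0.037   0.1698] F [0.4 1.3 1.8] gap 0.001 yaw -18.8
False 0.162 19.43 [ 0.5359 -0.0371  0.1622] F [-0.1 -0.3  2.4] gap -0.0 yaw -18.8
False 0.155 19.81 [ 0.5358 -0.037   0.1549] F [ 0.7 -0.5  3.8] gap -0.002 yaw -18.8
False 0.15 20.12 [ 0.5358 -0.037   0.1501] F [0.4 0.1 4.4] gap -0.0 yaw -18.8
False 0.147 20.38 [ 0.5358 -0.037   0.1472] F [ 1.1 -0.1  4.5] gap 0.001 yaw -18.8
False 0.145 20.62 [ 0.5358 -0.037   0.1452] F [ 0.8 -0.   5.4] gap 0.002 yaw -18.8
```

```bash
python3 - <<'E'
from ov import *
from bench import env,monitor,eyes
env.hold(.3); s=st(monitor)
d=eyes.grab_frame("scene"); pickle.dump(d,open("scene6.pkl","wb"))
overlay(d,"pics/ov6.png",(.5357,-.037,.145),-18.8,ctr=[.535,-.036,.155],w=80,Z=10)
E
```

```text
20.93 [ 0.5359 -0.037   0.1453] F [1.2 0.4 5.3] gap -0.001 yaw -18.8
```

View pics/ov6.png

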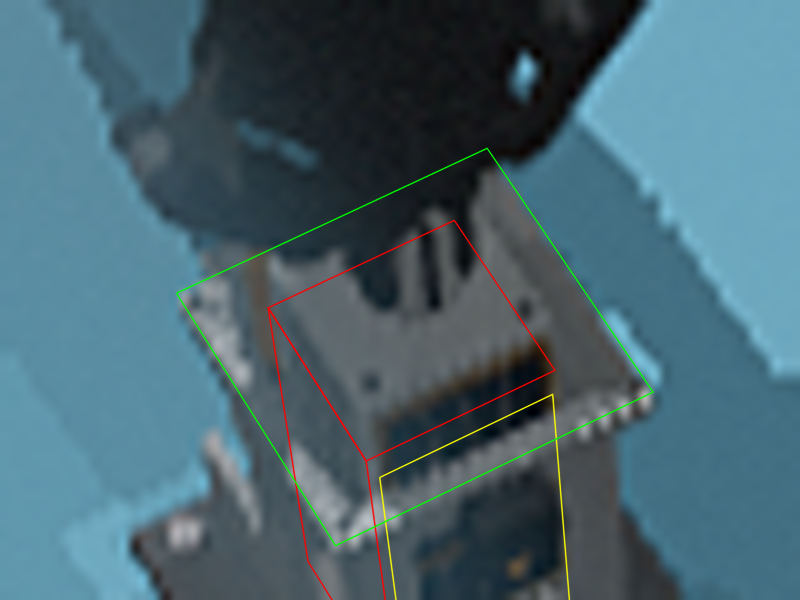

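The satellite's top is still about 23 mm above the rim, so the shut fingers touch it about 19 mm behind the nominal TCP. The force of about 5 N fits the pusher spring partly pressed. I'll keep going, guided by force.

```bash
python3 - <<'E'
from ov import *
from bench import env,monitor,eyes
x,y=.5357,-.0370
z=.145
while z>.114:
    z-= .004 if z>.129 else .001
    env.movel([x,y,z],velocity=.02 if z>.129 else .01,guard=12); s=st(monitor,round(z,4))
    f=s["contact_force"]
    if f[2]>19 or np.hypot(f[0],f[1])>8 or s["clock"]>38: break
E
```

```text
0.141 21.32 [ 0.5359 -0.037   0.1413] F [ 1.3 -0.5  6. ] gap 0.003 yaw -18.8
0.137 21.68 [ 0.5359 -0.0371  0.1374] F [1.  0.1 6.2] gap 0.001 yaw -18.8
0.133 22.02 [ 0.536  -0.0371  0.1335] F [ 0.5 -0.8  5.6] gap -0.002 yaw -18.8
0.129 22.57 [ 0.536  -0.0371  0.1296] F [ 0.8 -0.2  7.6] gap 0.002 yaw -18.8
0.128 22.82 [ 0.536  -0.0371  0.1286] F [0.1 0.4 8.2] gap -0.0 yaw -18.8
0.127 23.07 [ 0.536  -0.0371  0.1276] F [-0.3 -0.1  7.6] gap -0.001 yaw -18.8
0.126 23.32 [ 0.536  -0.0371  0.1267] F [-0.3 -0.1  8.7] gap 0.0 yaw -18.8
0.125 23.57 [ 0.536  -0.0371  0.1257] F [ 0.9 -0.3  8.4] gap -0.001 yaw -18.8
0.124 23.82 [ 0.536  -0.0371  0.1247] F [-0.3  0.3  7.8] gap 0.001 yaw -18.8
0.123 24.07 [ 0.536  -0.0371  0.1237] F [ 0.5 -0.6  9.1] gap 0.001 yaw -18.8
0.122 24.32 [ 0.5361 -0.0371  0.1228] F [ 0.5 -1.4  9.1] gap -0.003 yaw -18.8
0.121 24.57 [ 0.5361 -0.0371  0.1218] F [ 0.7 -0.4  8.9] gap 0.0 yaw -18.8
0.12 24.82 [ 0.5362 -0.0371  0.1212] F [-1.4  0.7 10.7] gap 0.007 yaw -18.8
0.119 25.07 [ 0.5364 -0.0372  0.1207] F [-2.1  0.1 15.1] gap -0.003 yaw -18.79
0.118 25.32 [ 0.5366 -0.0372  0.1202] F [-2.6  0.7 19.4] gap -0.004 yaw -18.79
```

```bash
python3 - <<'E'
from ov import *
from bench import env,monitor,eyes
env.hold(.5); s=st(monitor)
d=eyes.grab_frame("scene"); pickle.dump(d,open("scene7.pkl","wb"))
overlay(d,"pics/ov7.png",(.5354,-.036,.141),-18.8,ctr=[.535,-.036,.145],w=60,Z=13)
f=d["frame"];c=proj(d,[.535,-.036,.145])[0].astype(int)
cv2.imwrite("pics/raw7.png",cv2.resize(f[c[1]-30:c[1]+30,c[0]-40:c[0]+40,::-1],(800,600),interpolation=cv2.INTER_CUBIC))
E
```

```text
25.82 [ 0.5366 -0.0372  0.1202] F [-3.6  1.6 18.3] gap -0.001 yaw -18.79
```

View pics/ov7.png

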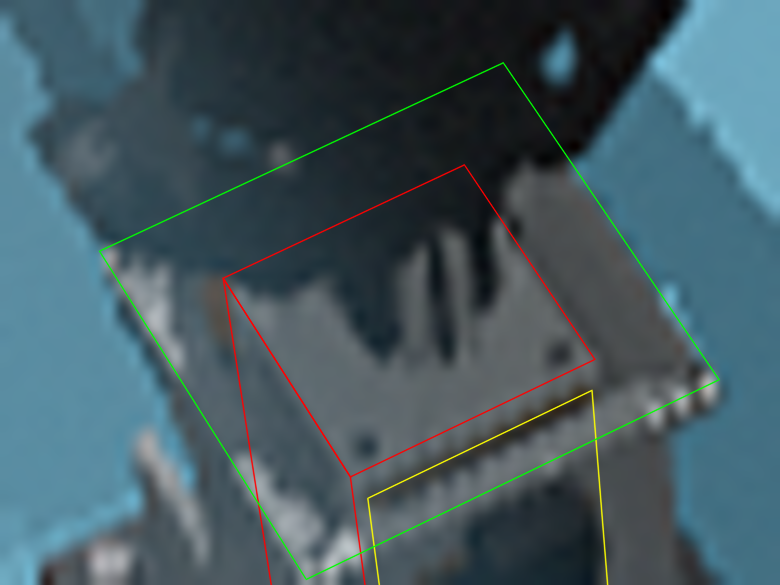

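View pics/raw7.png

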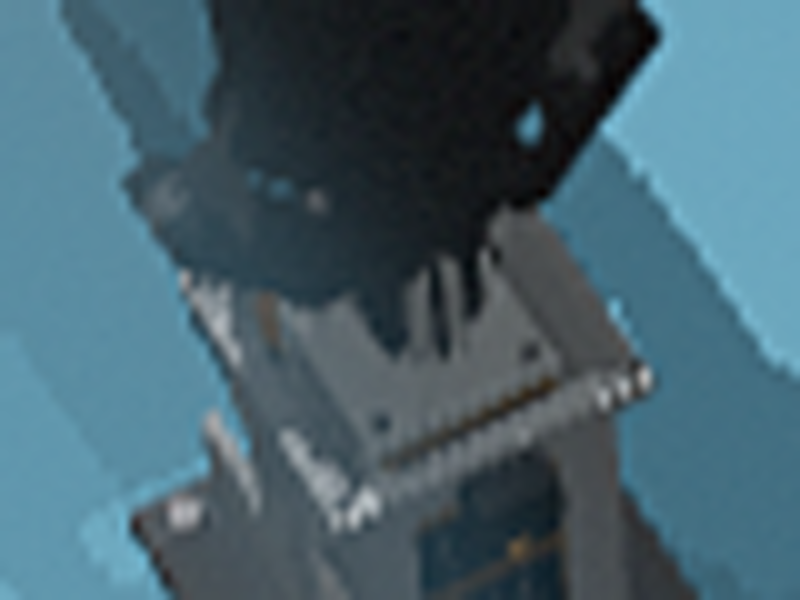

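```bash
python3 - <<'E'
from ov import *
d=pickle.load(open("scene7.pkl","rb"));c=proj(d,[.535,-.036,.145])[0].astype(int);o=c-[40,30]
e=lambda P:((proj(d,P)-o+.5)*10-.5).round(0).tolist()
for z in(.142,.146,.150):
    print(z,e(np.array([.5355,-.0362,z])+np.array([[.02,-.02,0],[.02,.02,0],[.027,-.023,-.006],[.027,.023,-.006]])@Rz(-18.8).T))
print("obs (380,425),(530,352),(388,463),(556,381)")
print("rim",e(np.array([.5352,-.036,.142])+np.array([[.041,.042,0],[.041,-.042,0]])@Rz(-18.8).T),"obs (648,375),(343,525)?")
for n,zt in(("scene5.pkl",.188),):
    d=pickle.load(open(n,"rb"));c=proj(d,[.535,-.036,.165])[0];o=[int(c[0]-40),int(c[1]-30)]
    print("ref5",e(np.array([.5355,-.0362,zt])+np.array([[.02,-.02,0],[.02,.02,0],[0,0,0]])@Rz(-18.8).T),"obs (366,348),(519,274),(400,250)")
E
```

```text
0.142 [[377.0, 420.0], [528.0, 348.0], [382.0, 461.0], [554.0, 378.0]]
0.146 [[376.0, 411.0], [527.0, 339.0], [381.0, 452.0], [554.0, 369.0]]
0.15 [[375.0, 401.0], [526.0, 329.0], [379.0, 443.0], [553.0, 359.0]]
obs (380,425),(530,352),(388,463),(556,381)
rim [[653.0, 372.0], [335.0, 525.0]] obs (648,375),(343,525)?
ref5 [[363.0, 349.0], [518.0, 276.0], [400.0, 250.0]] obs (366,348),(519,274),(400,250)
```

The screws and cell edge fit a top height of about 0.141 m, 1 mm below the rim, which matches the stops taking about 8–9 N. I'm handing in while still pressing.

```bash
python3 - <<'E'
from h import *
from bench import job,monitor
st(monitor,"before"); job.hand_in(); st(monitor,"after")
E
```

```text
before 25.88 [ 0.5366 -0.0372  0.1202] F [-2.4  0.8 19.4] gap 0.001 yaw -18.79
the job is handed in; nothing more can be done
the job is handed in; nothing more can be done
```

I handed the job in at 25.9 s with the tall satellite pressed home in the deployer and the shut fingers still pushing on its top. The system gives no verdict, so this rests on my own checks.

I gripped it by the bare sides, lifted it out of the cradle, and lowered it onto the pusher with the gold plate in the hinge-side groove. Side forces stayed around 1 N, under 2 N. I then let go, shut the fingers and pushed it down slowly.

**Last checks:**
- **Push force:** about 18–19 N down. After taking off the spring and the satellite's weight, I estimate 8–9 N on the stop bars. In the last millimetre the force rose by about 8–9 N per mm, which fits the stops.
- **Height:** in the camera picture the top's screws and cell edge match a height of about 0.141 m, roughly 1 mm below the rim, as expected with the stops compressed.
- **Position:** the satellite sits on the axis within about 1 mm, upright, with its plate on the hinge side.
- **Not checked:** I did not take a last picture of the other things on the bench; nothing in the motion went near them.

**Two things disagreed:**
- **Finger contact:** the shut fingers met the top about 20 mm behind the nominal TCP. I therefore judged the end of the push by force and picture, not by TCP height.
- **Camera offset:** before insertion the scene camera put the held satellite 1–2 mm off in y from where the robot placed it. I corrected by 1.2 mm, and it went in freely.

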